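# Stage the cartons and hold the parts case open

### The arm

A 7-joint arm with a two-finger parallel gripper is mounted at the origin on the work surface. World frame = base frame: x ahead of the robot, y to its left, z up, the work surface at z = 0. Lengths are in m, angles in rad, forces in N, time in s.
With the tool pointing down it reaches from about 0.35 to 0.9 m from the base axis. Payload 8.1 kg.
Tool frame: the origin (TCP) lies at the very end of the fingers, on their centre line; the grasp point (between the pads) lies 19 mm behind it; z points along the fingers, y is the direction in which the jaws open and shut (so a half turn about z gives the same grasp; the last joint's range is limited). The gripper opens to 92 mm and grips with 3 to 60 N. Pads are 19 mm wide; open, the fingers measure 130 mm over their backs; the gripper's body (75 mm by 190 mm) begins 47 mm behind the grasp point.
Start: joints at [1.07, 0.434, 0.025, 1.573, -0.012, 1.134, -0.075], TCP at [0.242, -0.576, 0.227] pointing down, gripper open.
Joint ranges: [-2.62, 2.62], [-0.44, 2.09], [-1.27, 1.32], [0.08, 2.57], [-1.32, 4.46], [0.12, 2], [-2.74, 2.74]. Speed limits (rad/s): [2.22, 2.22, 3.01, 3.01, 3.14, 3.14, 3.14].

### API

Orientations are given as a 3x3 rotation matrix whose columns are the frame's x, y, z axes.
In Python, from bench import arm gives the robot as it stands. Calls block until the motion is done:
- arm.movep(position, orientation): joint-space move of the TCP to a pose.
- arm.move_linear(position, max_speed=0.15, orientation=None, stop_force=None): straight line of the TCP; orientation=None keeps the orientation; max_speed is the mean speed in m/s. With stop_force (N) it stops when the force on the tool has changed by that much, and returns True; else False.
- arm.goto_joints(angles): joint-space move.
- arm.command_gripper(opening, grip_force=None): opening from 0.0 (shut) to 1.0 (fully open); grip_force is the grip in N (None keeps the last); returns when the fingers have stopped.
- arm.hold(seconds).
- arm.inverse_kinematics(position, orientation): joint angles nearest the present ones, or None.
- arm.get_image(name): name is "side" or "top" or "wrist"; returns a dict with "pixels" (400x640x3 uint8, red, green, blue), "fx", "fy", "cx", "cy" (pixels), "R" (3x3) and "t" (3): a world point X has camera coordinates R X + t; the wrist camera has in their place "hand_eye" (4x4, takes a point from camera to tool coordinates, whose origin is the TCP and whose axes are the flange's). Camera axes: x right, y down, z forward; pixel columns grow to the right and rows downward; lengths in m; the calibration is good to about 2 mm. A picture is of the moment at which its call begins: read the wrist's pose just before it. There is no depth.
A pose or a line that the arm cannot do raises arm.IKError and nothing moves.
- arm.close_job(): hands the job in, once; it reports no verdict.
Trained networks look in the newest picture that a camera, given by its name, has taken for a name from the list of things; names that differ only in an ending like _2 or _b are one class to them, and where a whole thing is asked for, a point or a joint stands for the part that bears it (a point fixed in the world has none). Each returns a list of dicts, best first, with "p" (0 to 1); they miss things now and then, are a little off and sometimes report something else, mostly with a low value. They report only what shows in the picture. A call takes as long as a camera call. They do not tell look-alikes from the thing itself.
- arm.boxes_of(query, camera): "rect" ([left, top, right, bottom] in pixels, round what is visible of it).
- arm.masks_of(query, camera): "region" (400x640 bool, what is visible of it) and "rect" ([left, top, right, bottom] in pixels, round what is visible of it).
- arm.tip_of(query, camera): "position" ([column, row] in pixels: a listed point, or the origin of a listed thing).
Readings, each from a call of its own:
- arm.read_clock(): time.
- arm.read_q(): joint angles.
- arm.read_dq(): joint speeds.
- arm.read_effort(): joint torques, N m.
- arm.read_position(): TCP position.
- arm.read_ee_rot(): TCP orientation.
- arm.read_contact_force(): force on the tool from outside, world axes, zero at the start.
- arm.read_moment(): the same for the moment, N m.
- arm.read_grip_width(): opening from 0.0 (shut) to 1.0 (fully open).
Only numpy, scipy, OpenCV 4.12 (cv2) and the standard library are available. Lean on these libraries where they do the work, as an engineer would, in place of code of your own. Each camera call takes 0.05 s, during which the arm holds its last target.

### The job

Slide the three small cartons along the bench (they are unsealed: do not lift or tip them) into a straight, even row, one centred and squared up in each yellow taped outline. Then raise the lid of the blue parts case (it has an orange grip in front) and hold it open at 60 degrees so a colleague can load the case; the lid falls shut by itself, so finish while still holding it there. Do not disturb the tape roll, the stock bin or the jar.

Things in the scene. Friction and masses are not known exactly. Their poses are not given: they have to be found in the camera images.
- carton_a_mid (a point): centre (half-way up, 25 mm above the bench) of one of three identical cardboard cartons, a 50 x 50 x 50 mm cube of 150 g with a paper band, loose on the bench; x and y axes square to its sides, z up. Any carton may go in any outline; a carton turned by a quarter turn is as good
- carton_b_mid (a point): centre (half-way up, 25 mm above the bench) of one of three identical cardboard cartons, a 50 x 50 x 50 mm cube of 150 g with a paper band, loose on the bench; x and y axes square to its sides, z up. Any carton may go in any outline; a carton turned by a quarter turn is as good
- carton_c_mid (a point): centre (half-way up, 25 mm above the bench) of one of three identical cardboard cartons, a 50 x 50 x 50 mm cube of 150 g with a paper band, loose on the bench; x and y axes square to its sides, z up. Any carton may go in any outline; a carton turned by a quarter turn is as good
- strip: row of three outlines of flat yellow tape stuck on the bench, seen only (nothing to bump into); origin at the centre of the middle outline on the bench, x axis along the row, z up. Each outline is a square, 58 mm inside and 68 mm outside, sides along the strip's x and y; centres 90 mm apart along x. The row runs roughly away from the robot, on one side of the robot's x axis; the case stands on the other side, either way round
- mark0 (a point): centre, at bench height, of the nearest outline
- mark1 (a point): centre, at bench height, of the middle outline
- mark2 (a point): centre, at bench height, of the farthest outline
- hinge (a point): middle of the lid's hinge axis, on the far upper edge of the parts case: 70 mm above the bench; its y axis is the hinge axis, its x axis points level from the grip side to the hinge side. The open-topped blue case (200 mm along x, 220 mm along y, 66 mm high) is bolted to the bench and lies on the -x side of this point, towards the robot
- grip (a point): centre of the orange grip of the lid: a barrel 24 mm in diameter and 36 mm long, lying along the hinge axis direction, 34 mm ahead of the lid's front edge, joined to it by a neck 14 mm wide and 8 mm thick. It lies 234 mm from the hinge axis, at hinge height when shut, and can be pinched from above on its two flat ends, which may pivot between the pads as the lid rises. Its axes turn with the lid: x towards the hinge, y along the hinge axis
- lid (a joint): angle of the lid, rad: 0 shut (level), growing as the grip rises; stop at 1.4. The blue lid with a grey panel (200 x 220 x 8 mm, about 0.3 kg, lightly sprung) falls shut from any angle; holding it takes about 2 N at the grip. At 60 degrees the joint reads 1.047 and the grip is 117 mm in front of the hinge and 203 mm above it
- tape_roll: bystander: cardboard-brown ring, 90 mm across, 45 mm high, lying flat to the robot's left; origin at the centre of its underside
- stock_bin: bystander: open yellow bin, 140 x 90 x 60 mm, to the robot's left; origin at the centre of its underside
- grease_jar: bystander: jar with red cap, 64 mm across, 65 mm high, to the robot's right; origin at the centre of its underside
Not all that is in view belongs to the job. What is shaped like the part that bears carton_c_mid but black or green is not meant.

How it is judged:
On the way, in this order (a step that is already met when the one before it is completed fails the run):
1. the three cartons stand in the three outlines, squared up, with the lid still down (horizontal distance between any of carton_a_mid, carton_b_mid, carton_c_mid and mark0 below 0.01 m and horizontal distance between any of carton_a_mid, carton_b_mid, carton_c_mid and mark1 below 0.01 m and horizontal distance between any of carton_a_mid, carton_b_mid, carton_c_mid and mark2 below 0.01 m and (angle between the x axis of carton_a_mid and the x axis of strip, either way round below 0.15 rad or angle between the x axis of carton_a_mid and the y axis of strip, either way round below 0.15 rad) and (angle between the x axis of carton_b_mid and the x axis of strip, either way round below 0.15 rad or angle between the x axis of carton_b_mid and the y axis of strip, either way round below 0.15 rad) and (angle between the x axis of carton_c_mid and the x axis of strip, either way round below 0.15 rad or angle between the x axis of carton_c_mid and the y axis of strip, either way round below 0.15 rad) and angle between each of carton_a_mid, carton_b_mid, carton_c_mid's own z axis and vertical below 0.1 rad and value of joint lid below 0.1 rad), for 0.3 s.
2. the lid is raised past 45 degrees, held by the fingers (value of joint lid above 0.785 rad and contact force between lid and the fingers above 0.5 N), for 0.2 s.
At the end, for the whole second after the job is handed in: The lid is held still by the gripper's fingers (contact over 0.5 N) at 60 degrees, give or take 6; in each outline one carton stands upright within 10 mm of its centre and within 0.15 rad of square. The cartons were lined up before the lid was raised (horizontal distance between any of carton_a_mid, carton_b_mid, carton_c_mid and mark0 below 0.01 m and horizontal distance between any of carton_a_mid, carton_b_mid, carton_c_mid and mark1 below 0.01 m and horizontal distance between any of carton_a_mid, carton_b_mid, carton_c_mid and mark2 below 0.01 m and (angle between the x axis of carton_a_mid and the x axis of strip, either way round below 0.15 rad or angle between the x axis of carton_a_mid and the y axis of strip, either way round below 0.15 rad) and (angle between the x axis of carton_b_mid and the x axis of strip, either way round below 0.15 rad or angle between the x axis of carton_b_mid and the y axis of strip, either way round below 0.15 rad) and (angle between the x axis of carton_c_mid and the x axis of strip, either way round below 0.15 rad or angle between the x axis of carton_c_mid and the y axis of strip, either way round below 0.15 rad) and angle between each of carton_a_mid, carton_b_mid, carton_c_mid's own z axis and vertical below 0.1 rad and value of joint lid between 0.942 and 1.152 rad and not (velocity of joint lid above 0.1 rad/s or velocity of joint lid below -0.1 rad/s) and contact force between lid and the fingers above 0.5 N); the arm keeps its last pose, push and grip.
It fails at once if a carton is lifted (more than 20 mm) or tipped (more than 0.4 rad) (height (world z) of any of carton_a_mid, carton_b_mid, carton_c_mid above 0.045 m or angle between any of carton_a_mid, carton_b_mid, carton_c_mid's own z axis and vertical above 0.4 rad).
It fails at once if the tape roll is moved by more than 20 mm or tipped (distance of tape_roll from where it was at the start of the episode above 0.02 m or angle between tape_roll's own z axis and vertical above 0.3 rad).
It fails at once if the stock bin is moved by more than 20 mm or tipped (distance of stock_bin from where it was at the start of the episode above 0.02 m or angle between stock_bin's own z axis and vertical above 0.3 rad).
It fails at once if the jar is moved by more than 20 mm or tipped (distance of grease_jar from where it was at the start of the episode above 0.02 m or angle between grease_jar's own z axis and vertical above 0.3 rad).
It also fails if it takes over 64 s, if anything falls off the work surface, if the arm or the gripper's body presses on something with over 40 N, if the wrist force passes 120 N, or if a joint passes its speed limit or range.

## Working session

There is one attempt and no reset: what is moved stays moved. The work goes in short steps, each a Python script; the robot and the scene stay as the last script left them, time stands still between calls to the robot, and variables do not carry over. Pictures are saved under pics/ and viewed, and the job is handed in when it is done.

```bash
ls; mkdir -p pics; python3 - <<'E'
from bench import arm
import cv2
for n in ("top","side"):
    im=arm.get_image(n); cv2.imwrite(f"pics/{n}0.png",im["pixels"][:,:,::-1])
    print(n,im["fx"],im["cx"],im["cy"],im["R"],im["t"])
    for q in ("carton_a_mid","mark0","mark1","mark2","strip","hinge","grip"):
        print(q,[(x["position"],round(x["p"],2)) for x in arm.tip_of(q,n)])
    for q in ("tape_roll","stock_bin","grease_jar"):
        print(q,[(x["rect"],round(x["p"],2)) for x in arm.boxes_of(q,n)])
print(arm.read_clock())
E
```

```text
pics
top 487.27627427663566 320.9572189294581 197.00424791624306 [[-0.00638024 -0.99977291 -0.02033272]
 [-0.99331314  0.00868034 -0.11512453]
 [ 0.11527488  0.01946223 -0.99314295]] [0.01966436 0.58580477 1.40226589]
carton_a_mid [([238.7, 236.3], 0.54)]
mark0 [([257.2, 236.0], 0.89), ([262.3, 209.0], 0.64), ([266.0, 177.2], 0.54)]
mark1 [([257.2, 236.0], 0.89), ([262.3, 209.0], 0.64), ([266.0, 177.2], 0.54)]
mark2 [([257.2, 236.0], 0.89), ([262.3, 209.0], 0.64), ([266.0, 177.2], 0.54)]
strip [([260.1, 206.6], 0.61), ([238.6, 235.6], 0.56)]
hinge [([377.4, 162.4], 0.78)]
grip []
tape_roll [([159.8, 226.4, 194.4, 254.8], 0.81)]
stock_bin [([160.5, 149.9, 194.9, 202.5], 0.78)]
grease_jar [([469.7, 192.2, 494.8, 211.4], 0.74), ([340.3, 159.9, 430.1, 250.6], 0.61)]
side 480.97632682096554 319.6824247547503 196.4805375066356 [[-0.83564594 -0.54909736  0.01370933]
 [-0.30462708  0.44254015 -0.84342193]
 [ 0.45705383 -0.70897835 -0.53707681]] [0.48566993 0.25295935 1.00363226]
carton_a_mid [([299.2, 294.5], 0.73)]
mark0 [([283.7, 272.1], 0.78), ([313.6, 285.5], 0.58), ([253.1, 256.6], 0.57), ([174.4, 322.4], 0.15)]
mark1 [([283.7, 272.1], 0.78), ([313.6, 285.5], 0.58), ([253.1, 256.6], 0.57), ([174.4, 322.4], 0.15)]
mark2 [([283.7, 272.1], 0.78), ([313.6, 285.5], 0.58), ([253.1, 256.6], 0.57), ([174.4, 322.4], 0.15)]
strip [([285.6, 272.5], 0.85)]
hinge [([323.2, 169.3], 0.77)]
grip [([400.6, 187.8], 0.89)]
tape_roll [([222.1, 321.9, 270.0, 381.8], 0.69)]
stock_bin [([126.4, 275.8, 217.3, 348.6], 0.83)]
grease_jar [([391.3, 138.4, 408.1, 164.0], 0.77)]
1.1
```

View pics/top0.png

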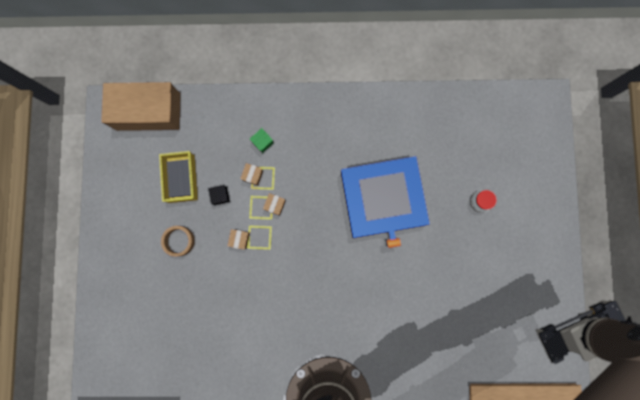

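View pics/side0.png

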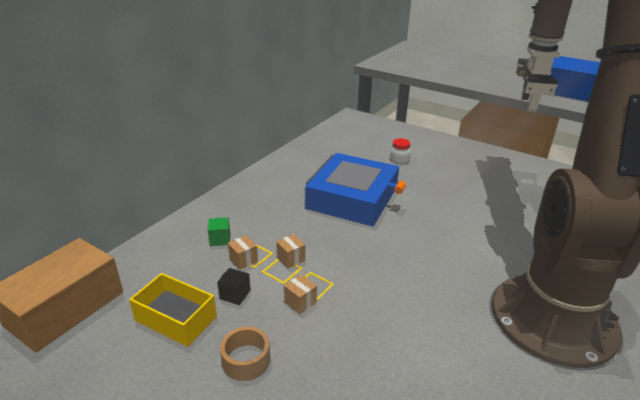

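```bash
python3 - <<'E'
import cv2
a=cv2.imread("pics/top0.png")[140:270,200:330]; b=cv2.imread("pics/side0.png")[220:340,220:350]
cv2.imwrite("pics/crop_t.png",cv2.resize(a,(590,590),interpolation=cv2.INTER_CUBIC))
cv2.imwrite("pics/crop_s.png",cv2.resize(b,(640,590),interpolation=cv2.INTER_CUBIC))
E
```

```text
(no output)
```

View pics/crop_t.png

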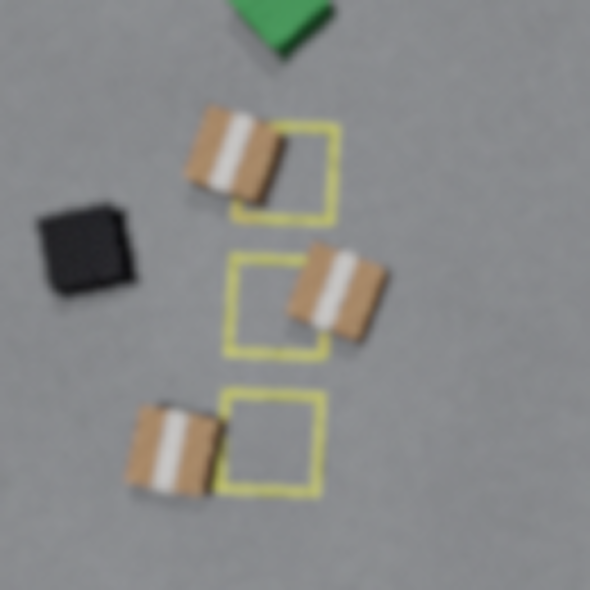

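View pics/crop_s.png

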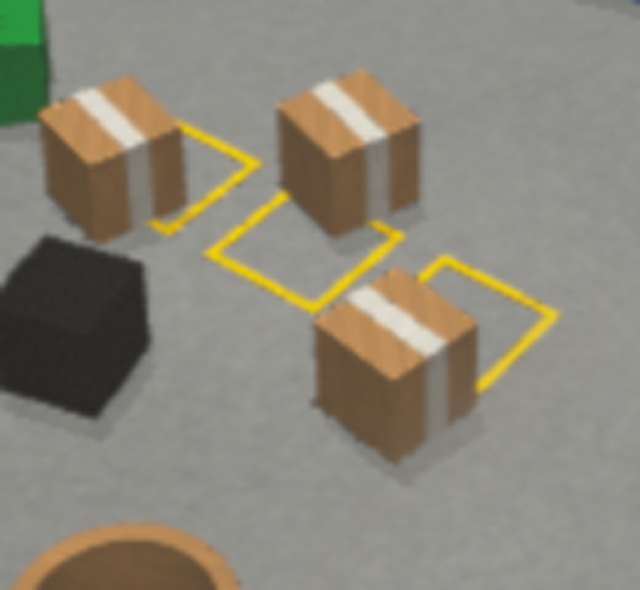

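The cartons are the brown cubes in the top view at (251,174), (274,204) and (238,239). The black cube at (219,195) and the green one at (262,140) are look-alikes. The crop confirms this: only the brown ones carry a paper band. Next I compute coarse positions and move to a wrist view.

```bash
cat > h.py <<'E'
from bench import arm
import numpy as np, cv2
def cam(im,pose=None):
    K=np.array([[im["fx"],0,im["cx"]],[0,im["fy"],im["cy"]],[0,0,1]])
    if "R" in im: R=np.array(im["R"]);t=np.array(im["t"])
    else:
        T=np.eye(4);T[:3,:3]=pose[1];T[:3,3]=pose[0]
        M=np.linalg.inv(T@np.array(im["hand_eye"]));R=M[:3,:3];t=M[:3,3]
    return K,R,t
def back(px,z,c):
    K,R,t=c
    px=np.atleast_2d(np.array(px,float)); d=np.c_[px,np.ones(len(px))]@np.linalg.inv(K).T@R
    o=-R.T@t; return o+d*((z-o[2])/d[:,2])[:,None]
def proj(X,c):
    K,R,t=c; p=(np.atleast_2d(X)@R.T+t)@K.T; return p[:,:2]/p[:,2:]
def shot(n):
    pose=(np.array(arm.read_position()),np.array(arm.read_ee_rot()))
    im=arm.get_image(n); return im["pixels"],cam(im,pose)
def down(yaw): # tool y axis (jaw dir) at angle yaw from world x
    y=np.array([np.cos(yaw),np.sin(yaw),0]);z=np.array([0,0,-1.]);return np.c_[np.cross(y,z),y,z]
E
python3 - <<'E'
from h import *
px,c=shot("top")
print("marks",back([[257.2,236],[262.3,209],[266,177.2]],0,c).round(3))
print("marks eye",back([[260,237.5],[261,207.5],[263,178.5]],0,c).round(3))
print("cartons",back([[238.3,239.3],[274.4,204.5],[251.5,174]],.05,c).round(3))
print("dec",back([[219,195],[262,140]],.05,c).round(3))
print("grip,hinge",back([[393,242],[377.4,162.4]],.07,c).round(3))
print("roll,bin,jar",back([[177,240],[177.5,176],[486,200]],.05,c).round(3))
lid=[[342,170],[416,157],[429,226],[354,237]]
print("lid",back(lid,.072,c).round(3))
sp,s=shot("side")
print("side marks",back([[313.6,285.5],[283.7,272.1],[253.1,256.6]],0,s).round(3),"hinge,grip",back([[323.2,169.3],[400.6,187.8]],.07,s).round(3))
im=arm.get_image("wrist");print(im["hand_eye"],im["fx"])
print(arm.read_ee_rot(),arm.read_q())
for x in (.4,.45,.5,.55):
  for yaw in (1.57,-1.57,0):
    q=arm.inverse_kinematics([x,.13,.4],down(yaw));print(x,yaw,None if q is None else np.round(q,2))
E
```

```text
marks [[0.474 0.208 0.   ]
 [0.555 0.193 0.   ]
 [0.652 0.183 0.   ]]
marks eye [[0.469 0.199 0.   ]
 [0.56  0.197 0.   ]
 [0.648 0.192 0.   ]]
cartons [[0.463 0.255 0.05 ]
 [0.563 0.151 0.05 ]
 [0.654 0.219 0.05 ]]
dec [[0.593 0.314 0.05 ]
 [0.756 0.189 0.05 ]]
grip,hinge [[ 0.452 -0.189  0.07 ]
 [ 0.681 -0.149  0.07 ]]
roll,bin,jar [[ 0.462  0.434  0.05 ]
 [ 0.65   0.437  0.05 ]
 [ 0.571 -0.462  0.05 ]]
lid [[ 0.659 -0.047  0.072]
 [ 0.695 -0.261  0.072]
 [ 0.496 -0.292  0.072]
 [ 0.466 -0.079  0.072]]
side marks [[0.466 0.199 0.   ]
 [0.549 0.201 0.   ]
 [0.643 0.198 0.   ]] hinge,grip [[ 0.671 -0.153  0.07 ]
 [ 0.443 -0.186  0.07 ]]
[[ 1.36143761e-03 -9.67695589e-01 -2.52117817e-01  6.85571584e-02]
 [ 9.99998606e-01  1.56112575e-03 -5.92019979e-04  8.97478968e-04]
 [ 9.66482737e-04 -2.52116659e-01  9.67696366e-01 -1.58823096e-01]
 [ 0.00000000e+00  0.00000000e+00  0.00000000e+00  1.00000000e+00]] 280.56480569136176
[[ 9.21957171e-01  3.87291842e-01  6.46145631e-05]
 [ 3.87291846e-01 -9.21957168e-01 -7.77403400e-05]
 [ 2.94636601e-05  9.66979573e-05 -9.99999995e-01]] [ 1.07039537  0.43449342  0.02500451  1.57316957 -0.01163937  1.13397625
 -0.07510327]
0.4 1.57 [ 0.61  0.09 -1.1   1.66  0.08  1.44  1.07]
0.4 -1.57 [ 0.49  0.07 -0.96  1.67  0.06  1.44 -2.05]
0.4 0 [ 0.47  0.06 -0.94  1.67  0.05  1.44 -0.48]
0.45 1.57 [ 0.48  0.2  -1.03  1.57  0.17  1.46  1.01]
0.45 -1.57 [ 0.37  0.17 -0.89  1.58  0.13  1.46 -2.09]
0.45 0 [ 0.36  0.16 -0.87  1.58  0.13  1.45 -0.52]
0.5 1.57 [ 0.38  0.29 -0.97  1.48  0.24  1.5   0.98]
0.5 -1.57 [ 0.26  0.25 -0.8   1.48  0.18  1.48 -2.1 ]
0.5 0 [ 0.28  0.26 -0.82  1.48  0.19  1.48 -0.54]
0.55 1.57 [ 0.29  0.38 -0.91  1.37  0.3   1.54  0.98]
0.55 -1.57 [ 0.17  0.33 -0.7   1.38  0.21  1.51 -2.09]
0.55 0 [ 0.25  0.36 -0.83  1.37  0.26  1.52 -0.56]
```

```bash
python3 - <<'E'
from h import *
arm.goto_joints([-0.40,0.42,0.02,1.45,0,1.25,0.2])
print(arm.read_position(),arm.read_ee_rot())
for yaw in (1.57,-1.57,0.0,3.14):
    q=arm.inverse_kinematics([.58,.2,.28],down(yaw));print(yaw,None if q is None else np.round(q,2))
px,c=shot("wrist"); cv2.imwrite("pics/w0.png",px[:,:,::-1]); print(arm.read_clock())
E
```

```text
[0.61848609 0.18947657 0.28503841] [[-5.47786176e-01  8.36294440e-01  2.32790900e-02]
 [ 8.36520425e-01  5.47935740e-01 -5.53172748e-05]
 [-1.28017069e-02  1.94431322e-02 -9.99729004e-01]]
1.57 [-0.28  0.39 -0.2   1.51  0.08  1.25  1.08]
-1.57 [-0.74  0.39  0.47  1.55 -0.18  1.24 -1.82]
0.0 [-0.51  0.38  0.13  1.53 -0.05  1.24 -0.37]
3.14 [-0.07  0.43 -0.52  1.49  0.22  1.28  2.53]
4.3
```

View pics/w0.png

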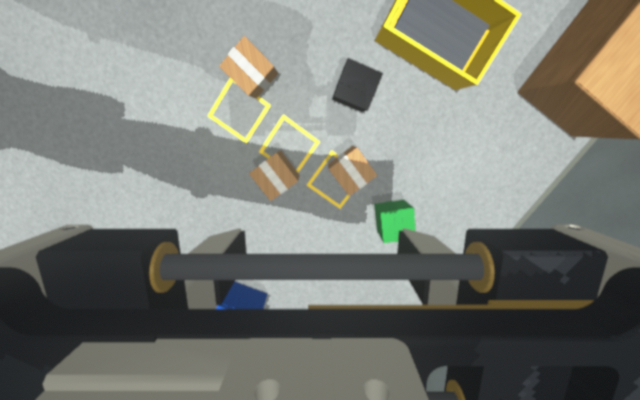

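```bash
python3 - <<'E'
from h import *
im=arm.get_image("wrist")
M=np.array([[.469,.199,0],[.56,.197,0],[.646,.193,0],[.463,.255,.05],[.563,.151,.05],[.654,.219,.05]])
for x in (.60,.65,.7,.75,.78):
  for z in (.18,.22,.26):
    c=cam(im,(np.array([x,.2,z]),down(np.pi/2)))
    print(x,z,arm.inverse_kinematics([x,.2,z],down(np.pi/2)) is not None,proj(M,c).round(0).tolist())
E
```

```text
0.6 0.18 True [[320.0, 70.0], [318.0, 153.0], [315.0, 222.0], [379.0, 52.0], [273.0, 160.0], [338.0, 243.0]]
0.6 0.22 True [[320.0, 77.0], [318.0, 151.0], [316.0, 213.0], [372.0, 62.0], [278.0, 156.0], [336.0, 230.0]]
0.6 0.26 True [[320.0, 82.0], [319.0, 149.0], [316.0, 205.0], [366.0, 70.0], [283.0, 153.0], [334.0, 220.0]]
0.65 0.18 True [[320.0, 19.0], [318.0, 109.0], [315.0, 183.0], [382.0, -10.0], [270.0, 108.0], [338.0, 199.0]]
0.65 0.22 True [[320.0, 32.0], [318.0, 111.0], [316.0, 177.0], [374.0, 9.0], [277.0, 111.0], [336.0, 191.0]]
0.65 0.26 True [[320.0, 42.0], [319.0, 113.0], [316.0, 173.0], [368.0, 23.0], [282.0, 113.0], [335.0, 185.0]]
0.7 0.18 True [[320.0, -36.0], [318.0, 61.0], [315.0, 141.0], [386.0, -79.0], [268.0, 52.0], [339.0, 151.0]]
0.7 0.22 True [[320.0, -17.0], [318.0, 69.0], [315.0, 140.0], [377.0, -49.0], [275.0, 62.0], [337.0, 148.0]]
0.7 0.26 True [[320.0, -1.0], [319.0, 75.0], [316.0, 139.0], [370.0, -27.0], [280.0, 70.0], [335.0, 146.0]]
0.75 0.18 True [[320.0, -97.0], [318.0, 9.0], [314.0, 96.0], [389.0, -155.0], [265.0, -10.0], [340.0, 99.0]]
0.75 0.22 True [[320.0, -69.0], [318.0, 23.0], [315.0, 100.0], [379.0, -113.0], [273.0, 9.0], [338.0, 103.0]]
0.75 0.26 True [[320.0, -47.0], [319.0, 34.0], [316.0, 103.0], [372.0, -82.0], [279.0, 23.0], [336.0, 106.0]]
0.78 0.18 True [[320.0, -136.0], [318.0, -24.0], [314.0, 67.0], [392.0, -205.0], [264.0, -51.0], [341.0, 65.0]]
0.78 0.22 True [[320.0, -102.0], [318.0, -6.0], [315.0, 74.0], [381.0, -154.0], [272.0, -26.0], [338.0, 73.0]]
0.78 0.26 True [[320.0, -76.0], [319.0, 9.0], [316.0, 80.0], [373.0, -117.0], [278.0, -7.0], [336.0, 80.0]]
```

```bash
cat >> h.py <<'E'
from scipy.optimize import minimize, least_squares
def fit_strip(px,c,x0=(.558,.197,np.arctan2(-.006,.177)),tol=.02):
    hsv=cv2.cvtColor(px,cv2.COLOR_RGB2HSV)
    m=cv2.inRange(hsv,(22,110,110),(34,255,255))
    v,u=np.nonzero(m); P=back(np.c_[u,v],0,c)[:,:2]
    def res(p,P):
        d=P-p[:2]; cs,sn=np.cos(p[2]),np.sin(p[2])
        q=np.c_[d[:,0]*cs+d[:,1]*sn,-d[:,0]*sn+d[:,1]*cs]
        q[:,0]-=.09*np.clip(np.round(q[:,0]/.09),-1,1)
        return np.abs(np.abs(q).max(1)-.0315)
    P=P[res(x0,P)<tol]
    r=least_squares(res,x0,args=(P,),loss="soft_l1",f_scale=.003)
    return r.x,len(P),np.sqrt(np.mean(r.fun**2))
def cube(x,y,a,h=.025):
    cs,sn=np.cos(a),np.sin(a)
    return np.array([[x+cs*i-sn*j,y+sn*i+cs*j,z] for i in(-h,h) for j in(-h,h) for z in(0,.05)])
def hull(p,c,shape=(400,640),s=8):
    H=cv2.convexHull(proj(cube(*p),c).astype(np.float32)).reshape(-1,2)
    return H
def carton_mask(px):
    hsv=cv2.cvtColor(px,cv2.COLOR_RGB2HSV)
    return hsv
def fit_cube(mask,c,x0):
    mf=mask.astype(np.float32); S=4
    v,u=np.nonzero(mask); r0,r1,c0,c1=max(v.min()-12,0),min(v.max()+12,400),max(u.min()-12,0),min(u.max()+12,640)
    big=cv2.GaussianBlur(cv2.resize(mf[r0:r1,c0:c1],None,fx=S,fy=S,interpolation=cv2.INTER_LINEAR),(0,0),2)
    def cost(p):
        H=(hull(p,c)-[c0,r0]+.5)*S-.5
        z=np.zeros_like(big); cv2.fillConvexPoly(z,np.round(H*16).astype(np.int32),1.,shift=4)
        z=cv2.GaussianBlur(z,(0,0),2)
        return float(np.abs(z-big).sum()/big.sum())
    best=None
    for a in np.linspace(-.7,.7,8):
        r=minimize(cost,[x0[0],x0[1],a],method="Nelder-Mead",options=dict(initial_simplex=[[x0[0],x0[1],a],[x0[0]+.01,x0[1],a],[x0[0],x0[1]+.01,a],[x0[0],x0[1],a+.2]],xatol=1e-4,fatol=1e-5))
        if best is None or r.fun<best.fun: best=r
    p=best.x; p[2]=(p[2]+np.pi/4)%(np.pi/2)-np.pi/4
    return p,best.fun
def cartons(px,c,cam_name):
    out=[]
    for d in arm.masks_of("carton_a_mid",cam_name):
        m=np.array(d["region"]); 
        if m.sum()<100: continue
        col=np.median(px[m],0); 
        v,u=np.nonzero(m); x0=back([[u.mean(),v.mean()]],.03,c)[0]
        sat=float(col[0])-float(col[2])
        if sat<25: continue   # brown only
        p,f=fit_cube(m,c,x0[:2]); out.append((p,f,d["p"],col))
    return out
E
cat > look.py <<'E'
from h import *
import sys
def look(name,n="wrist"):
    px,c=shot(n); 
    s=fit_strip(px,c); cs=cartons(px,c,n)
    vis=px[:,:,::-1].copy(); vis=cv2.resize(vis,None,fx=2,fy=2)
    for p,f,pp,col in cs: cv2.polylines(vis,[np.round((hull(p,c)+.5)*2).astype(np.int32)],True,(255,0,255),1)
    p=s[0]
    for k in(-1,0,1):
        ctr=p[:2]+.09*k*np.array([np.cos(p[2]),np.sin(p[2])])
        sq=np.array([[ctr[0]+np.cos(p[2])*i-np.sin(p[2])*j,ctr[1]+np.sin(p[2])*i+np.cos(p[2])*j,0] for i,j in((-.0315,-.0315),(-.0315,.0315),(.0315,.0315),(.0315,-.0315))])
        cv2.polylines(vis,[np.round((proj(sq,c)+.5)*2).astype(np.int32)],True,(0,0,255),1)
    cv2.imwrite(f"pics/{name}.png",vis[:560,260:1060])
    print(n,"strip",s[0].round(4),s[1],round(s[2],4))
    e=np.array([np.cos(p[2]),np.sin(p[2])]);nn=np.array([-e[1],e[0]])
    for q,f,pp,col in cs:
        d=q[:2]-p[:2]; print("carton",q.round(4),"fit",round(f,3),"p",round(pp,2),"strip-frame mm",(1000*d@e).round(1),(1000*d@nn).round(1),"ang",round(q[2]-p[2],3))
    return s[0],cs
E
python3 - <<'E'
from look import *
arm.movep([.615,.2,.24],down(np.pi/2))
arm.hold(.2)
look("w1"); print(arm.read_q().round(2) if hasattr(arm.read_q(),'round') else arm.read_q(), arm.read_clock())
px,c=shot("top"); print("top",fit_strip(px,c)); print([(p.round(4),round(f,3)) for p,f,_,_ in cartons(px,c,"top")])
px,c=shot("side"); print("side",fit_strip(px,c)); print([(p.round(4),round(f,3)) for p,f,_,_ in cartons(px,c,"side")])
E
```

```text
wrist strip [ 0.5607  0.1977 -0.0476] 1374 0.0013
carton [ 0.464   0.2591 -0.2066] fit 0.027 p 0.63 strip-frame mm -99.5 56.7 ang -0.159
carton [ 0.5228  0.1948 -0.0739] fit 1.763 p 0.54 strip-frame mm -37.7 -4.7 ang -0.026
carton [ 0.566   0.1547 -0.3756] fit 0.072 p 0.33 strip-frame mm 7.4 -42.8 ang -0.328
[-0.27  0.47 -0.19  1.48  0.09  1.2   1.09] 5.5083
top (array([ 0.56169624,  0.19615868, -0.00855789]), 24, np.float64(0.0015054211630384628))
[]
side (array([ 0.55811784,  0.19624328, -0.04900709]), 390, np.float64(0.001955449463212543))
[(array([ 0.4622,  0.2573, -0.3035]), np.float64(0.099))]
```

View pics/w1.png

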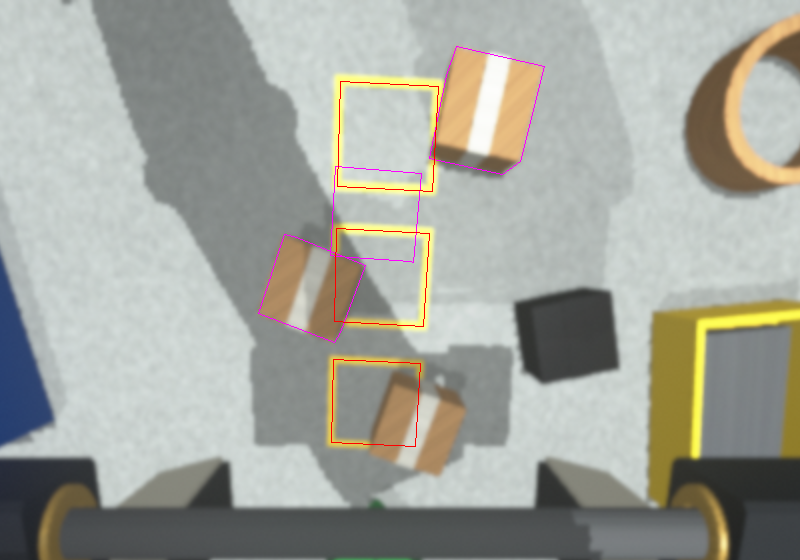

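```bash
cat >> h.py <<'E'
def cartons(px,c,cam_name,dbg=None):
    hsv=cv2.cvtColor(px,cv2.COLOR_RGB2HSV)
    m=cv2.inRange(hsv,(6,60,25),(20,200,255))
    m=cv2.morphologyEx(m,cv2.MORPH_OPEN,np.ones((3,3)))
    w=cv2.inRange(hsv,(0,0,0),(180,70,255))
    k=9 if cam_name=="wrist" else 5
    m=cv2.morphologyEx(m,cv2.MORPH_CLOSE,np.ones((2*k+1,2*k+1)))
    m=cv2.morphologyEx(m,cv2.MORPH_OPEN,np.ones((k,k)))
    n,lab,st,ce=cv2.connectedComponentsWithStats(m)
    out=[]
    for i in range(1,n):
        if st[i,4]<(1000 if cam_name=="wrist" else 150): continue
        x0=back([ce[i]],.03,c)[0]
        if not(.38<x0[0]<.74 and .08<x0[1]<.34): continue
        cnt=np.concatenate(cv2.findContours((lab==i).astype(np.uint8),cv2.RETR_EXTERNAL,cv2.CHAIN_APPROX_NONE)[0])
        mm=np.zeros(m.shape,np.uint8); cv2.fillConvexPoly(mm,cv2.convexHull(cnt),1)
        p,f=fit_cube(mm>0,c,x0[:2]); out.append((p,f,1,None))
    return out
E
python3 - <<'E'
from look import *
look("w2"); look("s2","side")
v=cv2.cvtColor(shot("wrist")[0],cv2.COLOR_RGB2HSV)
for u,r in ((370,60),(345,160),(335,195),(280,142),(312,152)): print(v[r,u])
E
```

```text
wrist strip [ 0.5607  0.1977 -0.0468] 1369 0.0013
carton [ 0.464   0.2597 -0.1951] fit 0.049 p 1 strip-frame mm -99.4 57.4 ang -0.148
carton [ 0.5663  0.1542 -0.3546] fit 0.048 p 1 strip-frame mm 7.7 -43.2 ang -0.308
carton [ 0.6572  0.2223 -0.3168] fit 0.057 p 1 strip-frame mm 95.3 29.0 ang -0.27
side strip [ 0.5581  0.1962 -0.049 ] 390 0.002
carton [ 0.6533  0.221  -0.3655] fit 0.048 p 1 strip-frame mm 93.9 29.4 ang -0.316
carton [ 0.5625  0.1554 -0.386 ] fit 0.054 p 1 strip-frame mm 6.4 -40.6 ang -0.337
carton [ 0.4626  0.2574 -0.2094] fit 0.036 p 1 strip-frame mm -98.4 56.4 ang -0.16
[ 40   3 253]
[ 60   8 220]
[ 16 108 147]
[ 20  32 199]
[ 60   8 121]
```

View pics/w2.png

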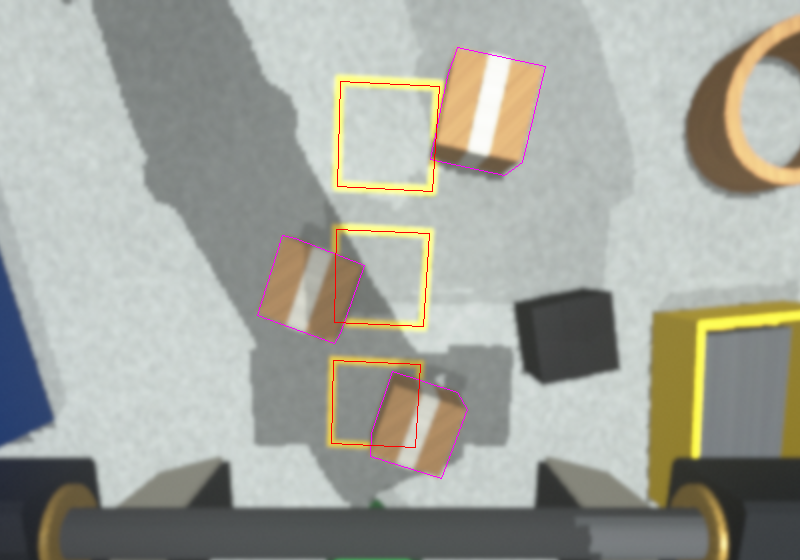

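```bash
cat > slide.py <<'E'
from h import *
S=np.array([.5594,.197]);TH=-.048
E_=np.array([np.cos(TH),np.sin(TH)])
ZG=.009
def slide(src,a,k):
    tgt=S+.09*k*E_
    yaw=a+np.pi/2
    arm.command_gripper(.9,12)
    arm.movep([src[0],src[1],.09],down(yaw))
    h=arm.move_linear([src[0],src[1],ZG],.15,stop_force=12)
    print("descent hit",h,np.round(arm.read_position(),4))
    if h: return False
    arm.command_gripper(0.3,12); w=arm.read_grip_width()*92; print("width mm",round(w,1))
    if not 46<w<56: return False
    arm.move_linear([tgt[0],tgt[1],ZG],.08,orientation=down(TH+np.pi/2))
    print("at",np.round(arm.read_position(),4),"F",np.round(arm.read_contact_force(),1))
    arm.command_gripper(.8,12)
    arm.move_linear([tgt[0],tgt[1],.085],.2)
    return True
E
python3 - <<'E'
from slide import *
print(slide((.4633,.2585),-.20,-1),arm.read_clock())
px,c=shot("side"); cv2.imwrite("pics/s3.png",px[:,:,::-1])
E
```

```text
descent hit False [0.4643 0.2587 0.0097]
width mm 50.0
at [0.4701 0.2004 0.0092] F [ 1.5 -3.4  8. ]
True 10.4833
```

View pics/s3.png

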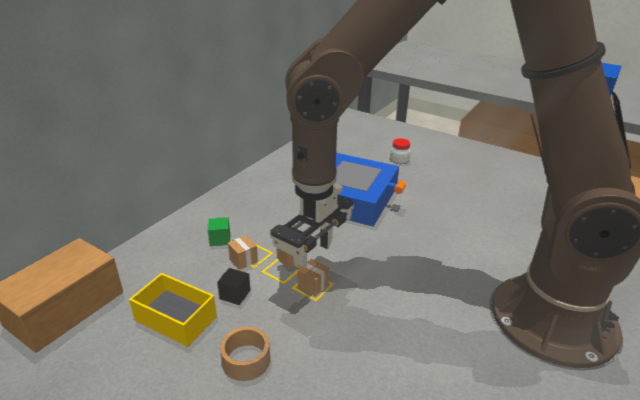

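Carton A now sits in the near outline at about (313,280), and the gripper is clear above it. Next are B and C.

```bash
python3 - <<'E'
from slide import *
ok=slide((.565,.1548),-.37,0); print(ok,arm.read_clock())
if ok: print(slide((.6555,.2217),-.34,1),arm.read_clock())
if ok:
    from look import *
    arm.movep([.615,.2,.24],down(np.pi/2)); arm.hold(.2)
    look("w4"); look("s4","side"); print(arm.read_clock())
E
```

```text
descent hit False [0.565  0.1554 0.0096]
width mm 49.7
at [0.5597 0.198  0.0093] F [-1.4  3.8  4. ]
True 14.6
descent hit False [0.6557 0.2218 0.0098]
width mm 50.2
at [0.6496 0.1916 0.0092] F [-0.2 -5.4  5.9]
True 18.4833
wrist strip [ 0.5605  0.1975 -0.0481] 1422 0.0015
carton [ 0.4447  0.2048 -0.1716] fit 0.483 p 1 strip-frame mm -116.0 1.8 ang -0.124
carton [5.597e-01 1.972e-01 4.000e-04] fit 0.071 p 1 strip-frame mm -0.8 -0.3 ang 0.049
carton [ 0.6517  0.1921 -0.0212] fit 0.034 p 1 strip-frame mm 91.3 -1.0 ang 0.027
side strip [ 0.5582  0.1963 -0.0476] 362 0.002
carton [ 0.475   0.1983 -0.0504] fit 0.699 p 1 strip-frame mm -83.2 -2.0 ang -0.003
19.4667
```

View pics/w4.png

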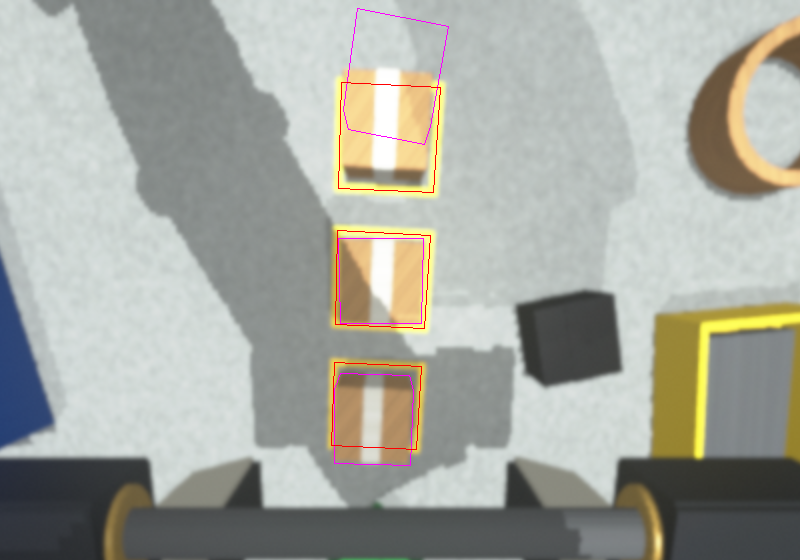

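View pics/s4.png

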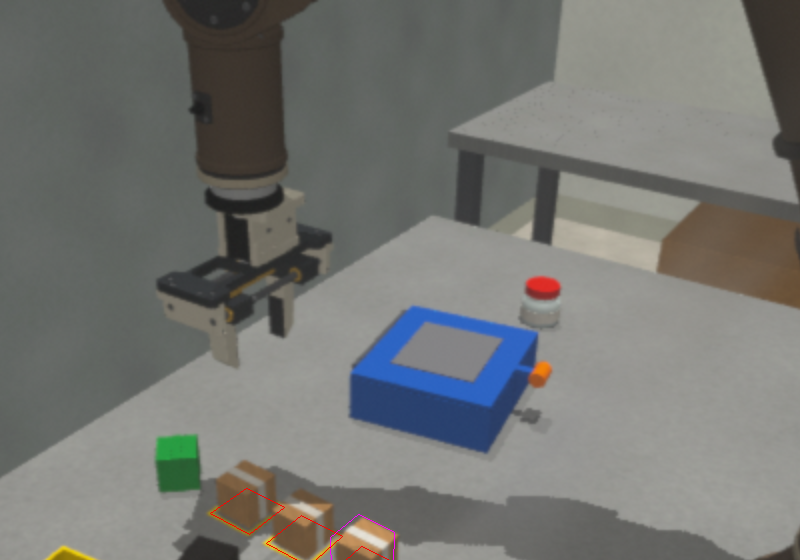

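B and C sit 1–2 mm from their centres. The colour mask merged for the near carton, which is lit and beside tape, so I'll refit it with the network mask.

```bash
python3 - <<'E'
from h import *
for n in("wrist","side"):
    px,c=shot(n); s=fit_strip(px,c)[0]; e=np.array([np.cos(s[2]),np.sin(s[2])]);nn=np.array([-e[1],e[0]])
    for d in arm.masks_of("carton_a_mid",n):
        m=np.array(d["region"]); v,u=np.nonzero(m)
        p,f=fit_cube(m,c,back([[u.mean(),v.mean()]],.03,c)[0][:2]); dd=1000*(p[:2]-s[:2])
        print(n,d["rect"],round(d["p"],2),"fit",round(f,3),(dd@e).round(1),(dd@nn).round(1),round(p[2]-s[2],3))
    if n=="wrist":
        vis=cv2.resize(px[:,:,::-1],None,fx=4,fy=4)
        p=s[:2]-.09*e
        cv2.polylines(vis,[np.round((hull((p[0],p[1],s[2]),c)+.5)*4).astype(np.int32)],True,(255,0,255),1)
        cv2.imwrite("pics/nearcrop.png",vis[80:480,1080:1480])
E
```

```text
wrist [299.1, 36.0, 342.4, 88.9] 0.69 fit 0.069 -89.9 -2.1 0.006
side [296.5, 259.4, 331.0, 298.5] 0.73 fit 0.041 -92.2 0.2 0.018
```

View pics/nearcrop.png

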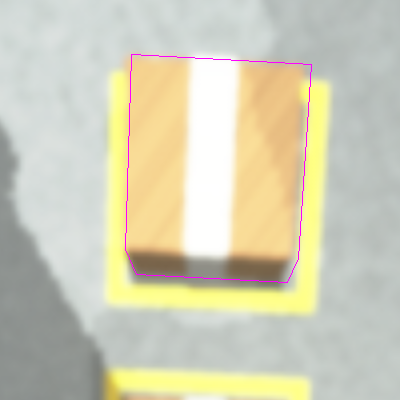

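All three cartons are within about 2–3 mm and 0.05 rad. Next is a wrist view of the case and grip.

```bash
python3 - <<'E'
from h import *
Y=.155+np.pi/2
arm.movep([.60,-.165,.27],down(Y)); arm.hold(.15)
px,c=shot("wrist"); cv2.imwrite("pics/w5.png",cv2.resize(px[:,:,::-1],(800,500)))
for q in("grip","hinge"):
    r=arm.tip_of(q,"wrist"); print(q,[(x["position"],round(x["p"],2),back([x["position"]],.07,c).round(4).tolist()) for x in r])
for d in arm.masks_of("grip","wrist"):
    m=np.array(d["region"]);print("mask",d["rect"],m.sum())
hsv=cv2.cvtColor(px,cv2.COLOR_RGB2HSV); o=cv2.inRange(hsv,(3,150,60),(18,255,255))
n,l,st,ce=cv2.connectedComponentsWithStats(o)
for i in range(1,n):
    if st[i,4]>100: 
        r=cv2.minAreaRect(np.c_[np.nonzero(l==i)[1],np.nonzero(l==i)[0]].astype(np.float32))
        b=back(cv2.boxPoints(r),.078,c); print("orange",st[i],ce[i],back([ce[i]],.076,c).round(4),b.round(4).tolist())
for n in ("top","side"):
    px,cc=shot(n)
    for q in ("hinge","grip"):
        print(n,q,[(x["position"],round(x["p"],2),back([x["position"]],.07,cc).round(4).tolist()) for x in arm.tip_of(q,n)])
print(np.round(arm.read_q(),2),arm.read_clock())
E
```

```text
grip [([321.3, 51.3], 0.98, [[0.4481, -0.1878, 0.07]])]
hinge [([322.9, 239.1], 0.72, [[0.6775, -0.1489, 0.07]])]
mask [228.4, 40.4, 413.6, 243.9] 27721
orange [305  42  31  22 510] [322.31960784  52.51176471] [[ 0.4506 -0.1862  0.076 ]] [[0.4436, -0.2071, 0.078], [0.4383, -0.1738, 0.078], [0.4596, -0.1701, 0.078], [0.465, -0.204, 0.078]]
top hinge [([379.9, 161.1], 0.94, [[0.6848, -0.1566, 0.07]])]
top grip [([391.5, 241.0], 0.62, [[0.4544, -0.1847, 0.07]]), ([477.5, 206.5], 0.44, [[0.5506, -0.4312, 0.07]])]
side hinge [([320.2, 166.0], 0.8, [[0.6885, -0.1643, 0.07]])]
side grip [([401.0, 189.2], 0.92, [[0.4389, -0.1803, 0.07]])]
[ 0.35  0.42 -0.24  1.5   0.1   1.24  1.82] 21.6917
```

View pics/w5.png

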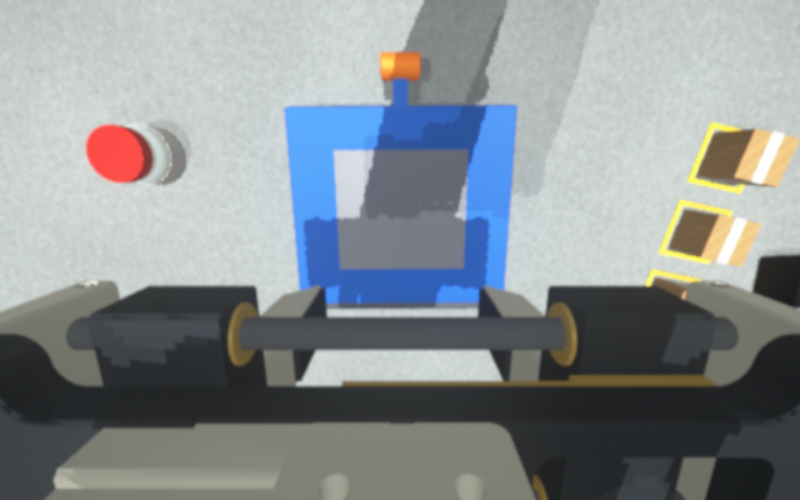

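```bash
python3 - <<'E'
from h import *
px,c=shot("wrist")
L=back(np.array([[285,107],[517,105],[505,302],[300,303]])/1.25,.074,c)[:,:2];print(L.round(4))
f=(L[0]+L[1])/2;b=(L[2]+L[3])/2;d=b-f;print("len",np.linalg.norm(d),"yaw",np.arctan2(d[1],d[0]),"front width",np.linalg.norm(L[1]-L[0]),"yaw front",np.arctan2(-(L[1]-L[0])[0],(L[1]-L[0])[1]),"ctr",L.mean(0))
a=.157;u=np.array([np.cos(a),np.sin(a)]);print("hinge from lid ctr",L.mean(0)+.1*u,"grip",L.mean(0)-.134*u)
H=np.array([.4495,-.1865])+.234*u;print("hinge",H)
q0=None
for th in np.radians([0,15,30,45,60]):
    g=H-.234*np.cos(th)*u; p=[g[0],g[1],.07+.234*np.sin(th)-.019]
    q=arm.inverse_kinematics(p,down(a+np.pi/2));print(np.round(p,3),None if q is None else np.round(q,2))
E
```

```text
[[ 0.5019 -0.2921]
 [ 0.4661 -0.0765]
 [ 0.662  -0.0421]
 [ 0.6977 -0.2617]]
len 0.19855741763783108 yaw 0.16402502930984686 front width 0.21858992520917947 yaw front 0.16439385455456987 ctr [ 0.58191123 -0.16808527]
hinge from lid ctr [ 0.68068131 -0.15244969] grip [ 0.44955932 -0.18903695]
hinge [ 0.68062199 -0.14991274]
[ 0.45  -0.186  0.051] [ 0.45  0.46 -0.22  2.08  0.17  0.62  1.84]
[ 0.457 -0.185  0.112] [ 0.47  0.38 -0.24  2.01  0.13  0.77  1.88]
[ 0.48  -0.182  0.168] [ 0.45  0.33 -0.25  1.9   0.1   0.92  1.88]
[ 0.517 -0.176  0.216] [ 0.42  0.33 -0.25  1.76  0.09  1.06  1.87]
[ 0.565 -0.168  0.254] [ 0.38  0.37 -0.24  1.61  0.1   1.17  1.84]
```

```bash
cat > lid.py <<'E'
from h import *
a=.162;u=np.array([np.cos(a),np.sin(a)]);G=np.array([.4497,-.188]);H=G+.234*u;Rd=down(a+np.pi/2)
def P(th): g=H-.234*np.cos(th)*u; return [g[0],g[1],.07+.234*np.sin(th)-.019]
E
python3 - <<'E'
from lid import *
arm.command_gripper(.72,25)
arm.movep([G[0],G[1],.15],Rd)
h=arm.move_linear([G[0],G[1],.051],.1,stop_force=12); print("hit",h,np.round(arm.read_position(),4))
if not h:
    arm.command_gripper(.2,25); print("width",arm.read_grip_width()*92,"F",np.round(arm.read_contact_force(),1),arm.read_clock())
px,c=shot("side"); cv2.imwrite("pics/s6.png",cv2.resize(px[100:280,250:490,::-1],(800,600)))
E
```

```text
hit False [ 0.4501 -0.1881  0.0515]
width 35.82679627466902 F [ 0.5 -3.9 -0.3] 24.6583
```

View pics/s6.png

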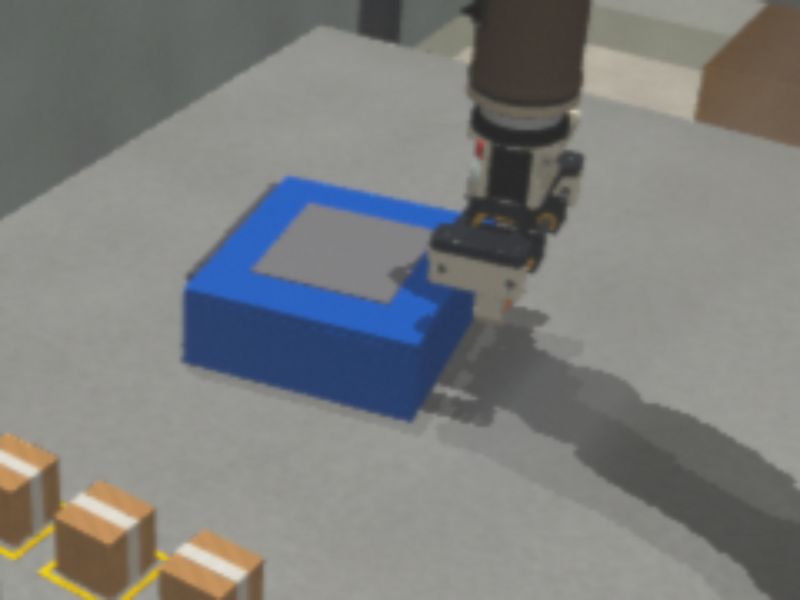

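The fingers hold the grip at a width of 35.8 mm, which matches the 36 mm barrel. Now I raise it in short chords and watch the force.

```bash
python3 - <<'E'
from lid import *
for d in range(6,61,6):
    arm.move_linear(P(np.radians(d)),.07)
    F=np.array(arm.read_contact_force()); w=arm.read_grip_width()*92
    print(d,np.round(arm.read_position(),3),F.round(1),round(w,1))
    if np.linalg.norm(F)>35 or w<33: print("STOP");break
arm.hold(.3)
p=np.array(arm.read_position());r=p[:2]-H;print("target",np.round(P(np.radians(60)),4),"angle deg",np.degrees(np.arctan2(p[2]+.019-.07,-(r@u))),arm.read_clock())
px,c=shot("side"); cv2.imwrite("pics/s7.png",px[:,:,::-1]); 
print([(x["position"],x["p"]) for x in arm.tip_of("grip","side")],"exp",proj([[*P(np.radians(60))[:2],.2726]],c))
px,c=shot("top"); cv2.imwrite("pics/t7.png",px[:,:,::-1])
print([(x["position"],x["p"]) for x in arm.tip_of("grip","top")],"exp",proj([[*P(np.radians(60))[:2],.2726]],c))
E
```

```text
6 [ 0.451 -0.189  0.076] [ 1.9 -6.  -1.5] 35.9
12 [ 0.455 -0.188  0.1  ] [ 3.2 -5.9 -2.4] 35.9
18 [ 0.461 -0.187  0.123] [ 2.9 -6.  -1.9] 36.0
24 [ 0.47  -0.185  0.146] [ 1.6 -6.4 -3. ] 35.4
30 [ 0.481 -0.184  0.168] [ 1.6 -5.5 -2.9] 35.8
36 [ 0.494 -0.182  0.188] [ 1.5 -5.5 -2.7] 35.8
42 [ 0.509 -0.179  0.207] [ 0.6 -5.1 -2.5] 35.6
48 [ 0.526 -0.176  0.224] [-0.6 -5.1 -2.6] 36.1
54 [ 0.545 -0.173  0.24 ] [ 0.1 -5.  -1.4] 36.0
60 [ 0.565 -0.17   0.253] [ 1.  -5.6 -1. ] 35.9
target [ 0.5652 -0.1691  0.2536] angle deg 59.853239172301166 30.0083
[([363.0, 111.2], 0.67)] exp [[362.5049543 109.2861899]]
[] exp [[394.29249077 193.56007702]]
```

View pics/s7.png

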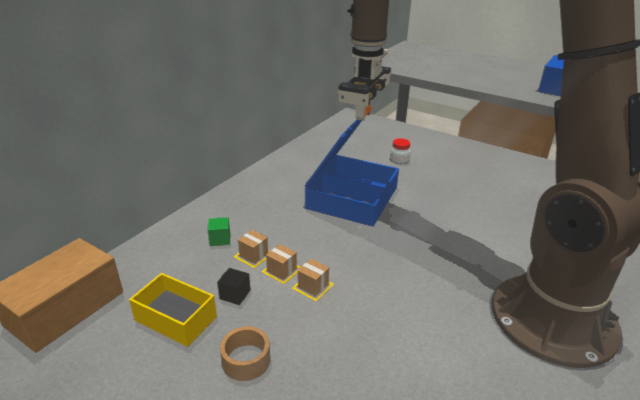

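View pics/t7.png

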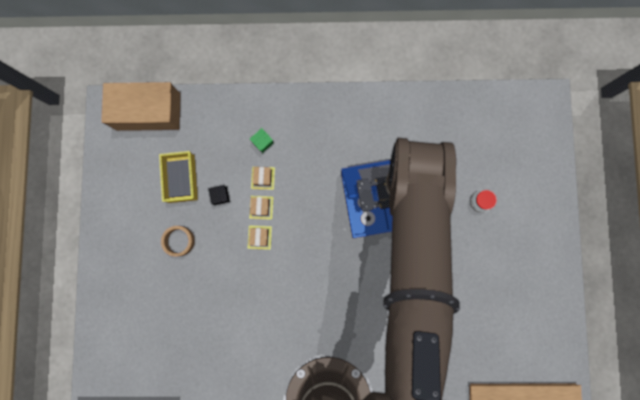

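The side view shows the lid open with the grip held at (363,111); the expected pixel for 60° is (362.5,109). In both views the cartons stand squarely in their outlines, and the roll, bin and jar are where they started.

```bash
python3 - <<'E'
from lid import *
arm.hold(.5); p=np.array(arm.read_position());r=p[:2]-H
print(np.degrees(np.arctan2(p[2]-.051,-(r@u))),arm.read_grip_width()*92,np.round(arm.read_contact_force(),1),np.abs(arm.read_dq()).max())
arm.close_job()
E
```

```text
59.85544735442541 36.14659048404481 [ 0.1 -5.  -2.6] 0.0022650501451381873
the job is handed in; nothing more can be done
```

The three cartons are in the outlines, the lid is held open at about 60°, and the job is handed in at roughly 31 s of the 64 s allowed. I don't know the verdict, since handing in reports none.

- **Cartons:** I slid each brown banded carton along the bench without lifting it and left the black and green look-alikes alone. Image fits put all three within about 2–3 mm of the outline centres and about 0.05 rad of square. These fits were made before the lid was raised; afterwards I only checked the side and top pictures by eye, and nothing had moved.
- **Lid:** It is gripped by its barrel, with 36 mm between the pads, and was still when handed in. The arm position gives 59.9°. The grip in the side picture is 2 pixels from where 60° should put it.
- **Bystanders:** The roll, bin and jar look unmoved in the last pictures.

**Checks that failed or disagreed:**
- My first colour-mask fit of the nearest carton failed in both camera views. Fitting it again with the network's mask worked, and both views then agreed to about 3 mm.
- The top camera did not find the grip at the end because the arm was in the way.
- A steady sideways force of about 5 N stayed on the grip, probably from a small side offset. I left it, as it is well under the limits.

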